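Park a rinsed bearing at the top of the drain gutter

TASK

The rinsed ball bearing stands on edge at the low end of the sloping drain gutter. Push it gently up the gutter with your fingertips, over the red spring catch, until it is home at the rubber stop with the catch sprung up behind it so that it cannot roll back, then take the hand away. Do not lift or fling the bearing or ram it into the stop, and leave the brush, the yellow tin and the small bearing where they are.

Things in the scene. Friction and masses are not known exactly. Their poses are not given: they have to be found in the camera images.
- bearing: Ball bearing on edge in the gutter: steel, blue seals, black plug in the bore (a solid disc), 62 mm diameter, 24 mm wide, 0.23 to 0.37 kg, slippery with thin oil (friction 0.2 to 0.3). Origin at its centre; its x is its rolling axis, across the gutter; y and z turn as it rolls. At first it rests against the low end lip; let go anywhere below the catch, it rolls back there.
- gutter: Fixed sloping gutter: two aluminium angles, 10 mm slot between. Origin on its floor, on the centre line, 62 mm above the bench. y runs along it UPHILL (8 degrees above level), x across (level), z square to the floor. Ends at y = -120 and +142 mm; 26 mm wide inside, 32 outside; walls 12 mm high, so the bearing stands 50 mm proud. Lip at the low end 10 mm high, inner face y = -117 mm.
- stand: Low green stand carrying the gutter, bolted to the bench: base plate 120 x 300 mm, 6 mm thick, shallow drip tray under the gutter. Origin on the bench, straight below the gutter's origin; y points the way the gutter rises, but level.
- stop_face (a point): Middle of the contact face of the black rubber stop at the gutter's high end: gutter frame x = 0, y = +135 mm, z = +31 mm. The stop is 26 mm wide and stands 44 mm above the gutter floor, its steel backing 47 mm. Axes as the gutter.
- seat (a point): Centre of the bearing when it touches the rubber stop: gutter frame x = 0, y = +104 mm, z = +31 mm. Axes as the gutter. Parked, the bearing rests against the stop or, rolled back some 3 mm, against the catch.
- catch (a joint): Red spring catch in the slot, 7 mm wide, hinged at its downhill end (gutter y = +35 mm). 0 = up; grows as it is pressed down (rad), about 0.2 with its nose level with the floor. Pressing the nose down takes 1.5 to 2 N. A bearing pushed uphill rides over its sloping back (1 to 2 N of push); past its nose it springs up behind, shoving the bearing on, and is fully up with the bearing's centre at gutter y = +101 mm.
- catch_nose (a point): Top uphill edge of the catch's nose: gutter frame x = 0, y = +80 mm, z = +8 mm when the catch is up.
- small_bearing: Bystander: a small steel bearing ring lying flat on the bench on the robot's side of the gutter, 47 mm outside diameter, 14 mm high. Origin at the centre of its underside.
- brush: Bystander: a cleaning brush 170 mm long lying on the bench beyond the gutter. Origin at the underside of its middle, x along it.
- tin: Bystander: a closed tin with a yellow label, 66 mm diameter, 100 mm high, standing beyond the high end of the gutter. Origin at the centre of its underside.

How it is judged (in metres and radians):
On the way:
1. the fingers are pushing the bearing, part of the way up the gutter (contact force between the fingers and bearing above 0.05 N and y of bearing in the frame of gutter between -0.06 and 0.085 m), for 0.1 s.
At the end, for the whole second after the job is handed in: The bearing stands on edge on the gutter floor between the catch and the stop, its centre at most 8 mm short of touching the rubber stop, at rest (under 20 mm/s), and the catch is up behind it (under 0.05 rad) (y of bearing in the frame of seat between -0.008 and 0.004 m and x of bearing in the frame of seat between -0.004 and 0.004 m and z of bearing in the frame of seat between -0.004 and 0.004 m and angle between the x axis of bearing and the x axis of gutter, either way round below 0.12 rad and value of joint catch below 0.05 rad and linear speed of bearing below 0.02 m/s).
It fails at once if the bearing is lifted off the gutter floor (by more than 8 mm) or comes out of the gutter (z of bearing in the frame of gutter above 0.039 m or z of bearing in the frame of gutter below 0.02 m).
It fails at once if the bearing is flung (faster than 0.5 m/s) (linear speed of bearing above 0.5 m/s).
It fails at once if the bearing is rammed or jammed against the gutter or its stop with more than 40 N (contact force between bearing and gutter above 40 N).
It fails at once if the brush, the tin or the small bearing is moved by more than 20 mm (distance of any of brush, tin, small_bearing from where it was at the start of the episode above 0.02 m).
It also fails if it takes over 40 s, if anything falls off the work surface, if the arm or the gripper's body presses on something with over 40 N, if the wrist force passes 120 N, or if a joint passes its speed limit or range.

ROBOT

A 6-joint arm with a two-finger parallel gripper is mounted at the origin on the work surface. World frame = base frame: x ahead of the robot, y to its left, z up, the work surface at z = 0. Lengths are in m, angles in degrees, forces in N, time in s.
With the tool pointing down it reaches from about 0.25 to 0.725 m from the base axis. Payload 9.7 kg.
Tool frame: the origin (TCP) lies at the very end of the fingers, on their centre line; the grasp point (between the pads) lies 19 mm behind it; z points along the fingers, y is the line along which they close (so a half turn about z gives the same grasp; the last joint's range is limited). The gripper opens to 85 mm and grips with 20 to 120 N. Pads are 22 mm wide; open, the fingers measure 114 mm over their backs; the gripper's body (76 mm by 85 mm) begins 54 mm behind the grasp point. The pads swing forward as they close: fully open they stand 13 mm farther back than shut.
Start: joints at [73.339, 4.979, 10.078, 95.1, 0, 90], TCP at [0.158, 0.527, 0.231] pointing down, gripper open.
Joint ranges: [-179.16, 179.16], [-48.56, 103.87], [-65.8, 70.77], [-126.05, 130.52], [-82.76, 87.17], [-180, 180]. Speed limits (degrees/s): [127.2, 127.2, 147.25, 180, 180, 180].

INTERFACE

Orientations are given as [roll, pitch, yaw] about the fixed x, y, z axes, in that order (R = Rz(yaw) Ry(pitch) Rx(roll)).
In Python, from workcell import bot, viewer, finder gives the robot as it stands. The module is installed in compiled form; this text tells all that it offers.
- The arm moves only by the shell command python3 -m inch 'ROWS' [FORCE]. ROWS is JSON, a list that holds one entry, the list of rows, each a list of 7 numbers: the opening in per cent of the stroke, from 0 (shut) to 100 (fully open), then the shift along the tool's x, y, z in mm, then the turn, a rotation vector about the tool's x, y, z in degrees. In form: [[[grip, tx, ty, tz, ax, ay, az], ...]]. A call has 1 to 8 rows; each row shifts and turns the commanded pose from where the row before left it, along the tool's axes as they then stand; what a row does not reach is not made up. A row lasts 1/8 s, in which the tool goes at most 62.5 mm and 10.7 degrees, less where a joint would pass 70% of its speed; a pose out of reach is approached as far as the arm can. A call with a gripper value outside its range is refused whole. The fingers move at their own pace and stop on an object; FORCE is the grip in N (left out, the last holds). Time passes only in rows, so rows that do not move let the fingers close. It gives the time, the measured TCP pose, the force, the opening and the grip force at its end, in the units of the state.
- bot.get_obs(): the state, without advancing time (a new reading comes with each control period).
- viewer.camera(name): name is "scene" or "top" or "wrist"; returns a dict with "pixels" (420x560x3 uint8, red, green, blue), "vfov" (degrees; the focal length in pixels is half the picture's height over the tangent of half this angle, whatever the lens; pixels are square), "cx", "cy" (the principal point, pixels), "R" (3x3) and "t" (3): a world point X has camera coordinates R X + t. Camera axes: x right, y down, z forward; pixel columns grow to the right and rows downward; lengths in m; the calibration is good to about 2 mm. A picture is of the moment at which its call begins. There is no depth.
- bot.job_done(): hands the job in; it is judged then, once.
Trained networks look in the newest picture that a camera, given by its name, has taken for a name from the list of things; names that differ only in an ending like _2 or _b are one class to them, and where a whole thing is asked for, a point or a joint stands for the part that bears it (a point fixed in the world has none). Each returns a list of dicts, best first, with "conf" (0 to 1); they miss things now and then, are a little off and sometimes report something else, mostly with a low value. They report only what shows in the picture. A call takes as long as a camera call.
- finder.outline_of(camera, thing): "pixels" (420x560 bool, what is visible of it) and "extent" ([centre column, centre row, width, height] in pixels, round what is visible of it).
- finder.mark_of(camera, thing): "position" ([column, row] in pixels: a listed point, or the origin of a listed thing).
The state is a dict: "time": time; "q": joint angles; "qd": joint speeds; "joint_efforts": joint torques, N m; "ee_pos": TCP position; "tcp_rot": TCP orientation; "wrist_force": force on the tool from outside, world axes, zero at the start; "torque": the same for the moment, N m; "opening": finger opening in m; "grasp_force": force on a finger pad.
Only numpy, scipy, OpenCV 4.12 (cv2) and the standard library are available. Lean on these libraries where they do the work, as an engineer would, in place of code of your own. Each camera call takes 0.05 s, during which the arm holds its last target. There are 200 camera calls.

## Working session

There is one attempt and no reset: what is moved stays moved. The work goes in short steps, Python scripts to look and compute and a shell command to move; the robot and the scene stay as the last step left them, time stands still between calls to the robot, and variables do not carry over. Pictures are saved under pics/ and viewed, at most 10 in all, crops included, and the job is handed in when it is done.

```bash
mkdir -p pics
cat > h.py <<'E'
from workcell import bot, viewer, finder
import numpy as np, cv2
def cam(n):
    c=viewer.camera(n); c['f']=c['pixels'].shape[0]/2/np.tan(np.radians(c['vfov']/2)); return c
def proj(c,X):
    p=np.asarray(c['R'])@np.asarray(X)+np.asarray(c['t']); return np.array([c['cx']+c['f']*p[0]/p[2],c['cy']+c['f']*p[1]/p[2]])
def onplane(c,px,z):
    R=np.asarray(c['R']); o=-R.T@np.asarray(c['t']); d=R.T@np.array([(px[0]-c['cx'])/c['f'],(px[1]-c['cy'])/c['f'],1]); return o+d*(z-o[2])/d[2]
E
python3 - <<'E'
from h import *
ims=[]
for n in ["scene","top"]:
    c=cam(n); ims.append(c['pixels'])
    print(n,c['f'],c['cx'],c['cy'],-np.array(c['R']).T@np.array(c['t']))
    for th,z in [("bearing",.08),("gutter",.062),("stand",0),("stop_face",.11),("seat",.107),("catch_nose",.081),("catch",.07),("small_bearing",0),("brush",0),("tin",0)]:
        for m in finder.mark_of(n,th)[:2]: print(th,round(m['conf'],2),np.round(m['position'],1),np.round(onplane(c,m['position'],z),3))
    cv2.imwrite(f"pics/{n}0.png",c['pixels'][:,:,::-1])
print(bot.get_obs())
E
```

```text
scene 501.59279792499035 277.9940245090671 204.8587570423143 [ 1.42458821 -0.03614272  0.66872323]
bearing 0.94 [174. 203.] [ 0.51  -0.137  0.08 ]
gutter 0.78 [215.7 223.7] [ 0.569 -0.051  0.062]
stand 0.95 [219.4 238.1] [ 0.537 -0.045  0.   ]
stop_face 0.64 [277. 206.] [0.588 0.074 0.11 ]
seat 0.84 [262.4 209.9] [0.594 0.044 0.107]
catch_nose 0.51 [250.1 217.3] [0.581 0.02  0.081]Traceback (most recent call last):
  File "<stdin>", line 7, in <module>
ValueError: it knows: bearing, brush, catch_nose, gutter, seat, small_bearing, stand, stop_face, tin
```

Run:
```python
from h import *
for n in ["scene","top"]:
    c=cam(n); cv2.imwrite(f"pics/{n}0.png",c['pixels'][:,:,::-1])
    print(n,c['f'],-np.array(c['R']).T@np.array(c['t']))
    for th,z in [("bearing",.08),("gutter",.062),("stand",0),("stop_face",.11),("seat",.107),("catch_nose",.081),("small_bearing",0),("brush",0),("tin",0)]:
        for m in finder.mark_of(n,th)[:2]: print(th,round(m['conf'],2),np.round(m['position'],1),np.round(onplane(c,m['position'],z),3))
print(bot.get_obs())
```

```text
scene 501.59279792499035 [ 1.42458821 -0.03614272  0.66872323]
bearing 0.59 [173.9 203.9] [ 0.513 -0.137  0.08 ]
gutter 0.91 [216.5 220.1] [ 0.556 -0.049  0.062]
stand 0.97 [219.5 240.6] [ 0.546 -0.045  0.   ]
stop_face 0.89 [276.1 214. ] [0.616 0.069 0.11 ]
seat 0.89 [264.1 209.2] [0.592 0.048 0.107]
catch_nose 0.52 [250.3 220.7] [0.593 0.02  0.081]
small_bearing 0.42 [256.9 212.8] [0.447 0.045 0.   ]
brush 0.98 [178.8 278.9] [ 0.662 -0.128  0.   ]
brush 0.37 [251.3 218.1] [0.468 0.031 0.   ]
tin 0.64 [320.9 298.7] [0.747 0.14  0.   ]
top 461.74926059561136 [0.42294152 0.09514627 0.85102367]
gutter 0.93 [340.1 210.6] [ 0.549 -0.046  0.062]
stand 0.71 [334.8 213.7] [ 0.554 -0.047  0.   ]
stop_face 0.66 [274.4 172.5] [0.606 0.069 0.11 ]
seat 0.83 [293.1 182.5] [0.59  0.038 0.107]
catch_nose 0.45 [299.5 187.1] [0.588 0.026 0.081]
brush 0.81 [376.1 156.3] [ 0.664 -0.13   0.   ]
tin 0.97 [237.9 114.4] [0.749 0.134 0.   ]
{'time': 1.35, 'q': array([7.33386375e+01, 4.97792713e+00, 1.00811262e+01, 9.50988141e+01,
       8.39176637e-05, 8.99993851e+01]), 'qd': array([-1.44833943e-05, -1.09687985e-01,  1.88166828e-02,  4.37195499e-02,
       -9.91103850e-02, -8.55612794e-02]), 'joint_efforts': array([-9.95753180e-04, -5.20099497e+01,  4.64857078e+01,  1.82873689e-03,
        4.10468135e-05,  1.22699146e-05]), 'ee_pos': array([0.15769782, 0.52692638, 0.23131958]), 'tcp_rot': array([ 1.79995615e+02, -8.38706059e-05,  1.63339252e+02]), 'wrist_force': array([ 3.41842485e-04,  5.93789334e-01, -7.85827888e-01]), 'torque': array([-0.00920911,  0.00525328,  0.03940531]), 'grasp_force': 0.0, 'opening': 0.08589272797497689}
```

View pics/scene0.png

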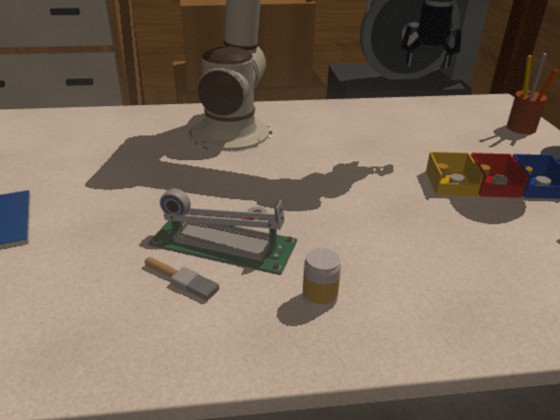

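View pics/top0.png

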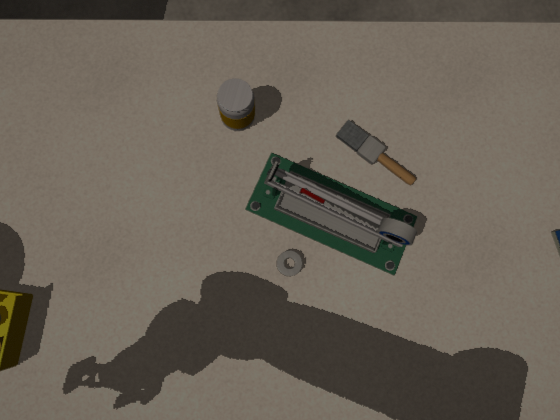

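Scene: the bearing is at about (174,203), at the low (left) end. The red catch is near (250,219), the stop at (279,212). Top: the low end is at (398,232), the stop at (274,172), and the small bearing at (290,262), well clear of the path. Next I fit the gutter pose to all the marks.

```bash
cat > fit.py <<'E'
from h import *
from scipy.optimize import least_squares
a=np.radians(8)
def G(p,g):  # gutter->world, g in m
    c,s=np.cos(p[2]),np.sin(p[2])
    h=g[1]*np.cos(a)-g[2]*np.sin(a)
    return np.array([p[0]+h*c+g[0]*s,p[1]+h*s-g[0]*c,.062+g[1]*np.sin(a)+g[2]*np.cos(a)])
E
python3 - <<'E'
from fit import *
P={"bearing":(0,-.0942,.031),"gutter":(0,0,0),"stop_face":(0,.135,.031),"seat":(0,.104,.031),"catch_nose":(0,.08,.008)}
D=[]
for n in ["scene","top"]:
    c=cam(n)
    for th,g in P.items():
        for m in finder.mark_of(n,th)[:1]: D.append((n,th,c,np.array(m['position']),g))
    for m in finder.mark_of(n,"stand")[:1]: D.append((n,"stand",c,np.array(m['position']),None))
    if n=="top":
        o=finder.outline_of(n,"stand")[0]; ys,xs=np.nonzero(o['pixels']); r=cv2.minAreaRect(np.c_[xs,ys].astype(np.float32)); b=cv2.boxPoints(r)
        w=np.array([onplane(c,q,.006) for q in b]); print("plate",np.round(w,3)); e=[w[1]-w[0],w[2]-w[1]]
        for v in e: print(np.linalg.norm(v),np.degrees(np.arctan2(v[1],v[0]))%180)
W=lambda p,g: np.array([p[0],p[1],0]) if g is None else G(p,g)
r=least_squares(lambda p:np.concatenate([proj(c,W(p,g))-m for _,_,c,m,g in D]),[.55,-.046,1.11],loss='soft_l1',f_scale=2)
p=r.x; print(p,np.degrees(p[2]))
for n,t,c,m,g in D: print(n,t,np.round(proj(c,W(p,g))-m,1))
np.save('p.npy',p)
yaw=p[2]; T=G(p,(0,-.151,.020)); print("target",T)
o=bot.get_obs(); y0=np.radians(o['tcp_rot'][2]); d=T-o['ee_pos']
print("dist",d,"tool0 shift mm",1e3*(d[0]*np.cos(y0)+d[1]*np.sin(y0)),1e3*(d[0]*np.sin(y0)-d[1]*np.cos(y0)),-1e3*d[2],"turn",np.degrees(yaw-y0))
E
```

```text
plate [[ 0.56   0.122  0.006]
 [ 0.672  0.074  0.006]
 [ 0.546 -0.203  0.006]
 [ 0.438 -0.149  0.006]]
0.12219358261509856 156.5801714610297
0.3039432462887397 65.42173536877803
[ 0.55002454 -0.04730318  1.12538287] 64.47968888960928
scene bearing [ 0.8 -3.9]
scene gutter [-0.4 -2.2]
scene stop_face [ 0.3 -0.5]
scene seat [-1.6  2.1]
scene catch_nose [0.6 0.4]
scene stand [0.7 2. ]
top bearing [ 2.4 -1.1]
top gutter [-0.5 -1.9]
top stop_face [2.9 0.1]
top seat [-2.   0.2]
top catch_nose [-0.2  0.2]
top stand [-0.8  3.1]
target [ 0.48440296 -0.18475625  0.06079022]
dist [ 0.32670981 -0.71165005 -0.17048869] tool0 shift mm -517.0333880055969 -588.0999658160031 170.48868987033694 turn -98.85897566230646
```

```bash
python3 -m inch '[[[0,0,0,0,0,0,9.9],[0,0,0,0,0,0,9.9],[0,0,0,0,0,0,9.9],[0,0,0,0,0,0,9.9],[0,0,0,0,0,0,9.9]]]' && python3 -m inch '[[[0,-56,1,0,0,0,0],[0,-56,1,0,0,0,0],[0,-56,1,0,0,0,0],[0,-56,1,0,0,0,0],[0,-56,1,0,0,0,0],[0,-56,1,0,0,0,0],[0,-56,1,0,0,0,0]]]' && python3 -m inch '[[[0,-56,1,0,0,0,0],[0,-56,1,0,0,0,0],[0,-56,1,0,0,0,0],[0,-56,1,0,0,0,0],[0,-56,1,0,0,0,0],[0,-56,1,0,0,0,0],[0,-56,1,0,0,0,0]]]' && python3 -m inch '[[[0,0,0,0,0,0,9.9],[0,0,0,0,0,0,9.9],[0,0,0,0,0,0,9.9],[0,0,0,0,0,0,9.9],[0,0,0,0,0,0,9.8],[0,0,0,0,0,0,0]]]'
```

```text
time: 2.72
ee_pos: [0.1577, 0.5269, 0.2313]
tcp_rot: [-180.0, 0.0, 113.5]
wrist_force: [1.2, -0.3, -0.3]
opening: 0.0001
grasp_force: 0.0
time: 3.6
ee_pos: [0.3229, 0.1696, 0.2315]
tcp_rot: [179.9, -0.0, 113.9]
wrist_force: [0.7, 0.9, 0.1]
opening: -0.0004
grasp_force: 0.0
time: 4.47
ee_pos: [0.4879, -0.1866, 0.2314]
tcp_rot: [180.0, 0.0, 113.8]
wrist_force: [0.6, 0.5, 1.3]
opening: 0.0003
grasp_force: 0.0
time: 5.22
ee_pos: [0.4874, -0.1846, 0.2313]
tcp_rot: [180.0, -0.0, 64.5]
wrist_force: [-0.5, -0.0, -0.4]
opening: -0.0001
grasp_force: 0.0
```

```bash
python3 -m inch '[[[0,-1,-3,40,0,0,0],[0,0,0,40,0,0,0],[0,0,0,0,0,0,0]]]'
python3 - <<'E'
from fit import *
p=np.load('p.npy'); o=bot.get_obs(); out=[]
for n in ["wrist","top"]:
    c=cam(n); im=c['pixels'][:,:,::-1].copy()
    for th,g in {"bearing":(0,-.0942,.031),"gutter":(0,0,0),"stop_face":(0,.135,.031),"catch_nose":(0,.08,.008)}.items():
        print(n,th,np.round(proj(c,G(p,g)),1),[(round(m['conf'],2),np.round(m['position'],1)) for m in finder.mark_of(n,th)[:1]])
    for g in [(0,-.12,0),(.016,-.12,.012),(-.016,-.12,.012),(.016,.142,.012),(-.016,.142,.012),(0,.135,.044)]:
        q=proj(c,G(p,g)); cv2.circle(im,tuple(int(v) for v in q),3,(0,255,255),1)
    out.append(im if n=="wrist" else cv2.resize(im[130:300,220:450],None,fx=2.4,fy=2.4))
    cv2.imwrite(f"pics/{n}1.png",out[-1])
E
```

```text
time: 5.6
ee_pos: [0.4827, -0.1836, 0.1487]
tcp_rot: [-179.7, 0.0, 64.6]
wrist_force: [0.7, 1.2, 0.5]
opening: -0.0
grasp_force: 0.0
wrist bearing [279.3 125.6] [(0.96, array([287.2, 125.8]))]
wrist gutter [280.1 -63. ] []
wrist stop_face [ 284.2 -608.2] []
wrist catch_nose [ 281.7 -292.5] []
top bearing [395.3 232.7] [(0.98, array([394. , 231.6]))]
top gutter [340.8 210.3] [(0.6, array([342.7, 211.4]))]
top stop_face [274.3 172.6] [(0.92, array([275.5, 172.5]))]
top catch_nose [301.  189.3] [(0.41, array([300., 188.]))]
```

View pics/wrist1.png

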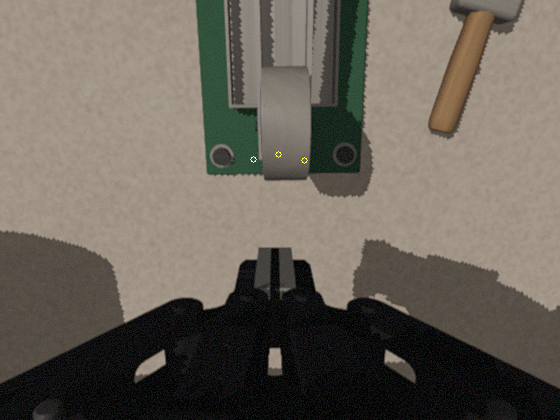

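View pics/top1.png

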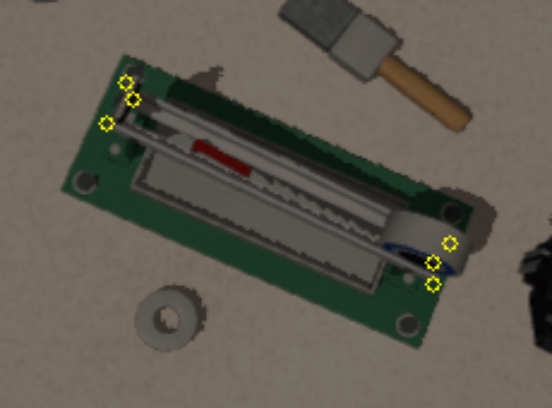

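Wrist: the bearing is centred at column 286 and the closed tips at 275, so the fingers need about 5 mm to the right (+y). The top overlay agrees with the fit to about 2 mm. Next I lower and make contact.

```bash
python3 -m inch '[[[0,0,5,30,0,0,0],[0,0,0,30,0,0,0],[0,0,0,30,0,0,0],[0,0,0,0,0,0,0]]]' && python3 -m inch '[[[0,6,0,-0.8,0,0,0],[0,6,0,-0.8,0,0,0],[0,5,0,-0.7,0,0,0],[0,5,0,-0.7,0,0,0],[0,5,0,-0.7,0,0,0],[0,5,0,-0.7,0,0,0],[0,5,0,-0.7,0,0,0],[0,5,0,-0.7,0,0,0]]]'
python3 - <<'E'
from fit import *
c=cam("wrist"); cv2.imwrite("pics/wrist2.png",c['pixels'][:,:,::-1])
print(c['cx'],[(m['conf'],m['position']) for m in finder.mark_of("wrist","bearing")[:1]])
E
```

```text
time: 6.6
ee_pos: [0.4874, -0.1858, 0.0595]
tcp_rot: [-179.8, 0.0, 64.4]
wrist_force: [-0.4, -0.1, 0.5]
opening: 0.0001
grasp_force: 0.0
time: 7.6
ee_pos: [0.507, -0.1481, 0.0671]
tcp_rot: [-180.0, 0.0, 64.4]
wrist_force: [-0.2, -0.0, 0.4]
opening: 0.0001
grasp_force: 0.4
274.5333711011759 [(0.7, [271.3, 176.1])]
```

View pics/wrist2.png

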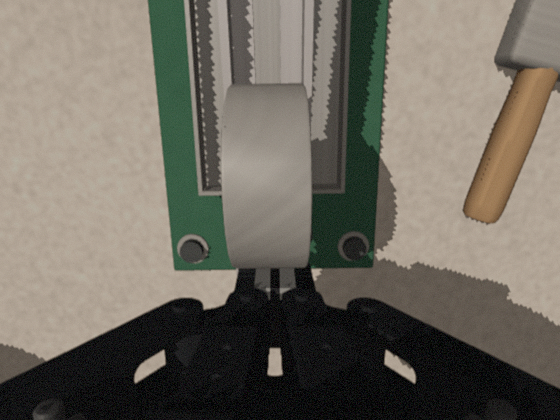

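The fingers are at the bearing, within about 2 mm of its centre (columns 267 and 275). I push on a little and check.

```bash
cat > chk.py <<'E'
from fit import *
p=np.load('p.npy')
def chk():
    o=bot.get_obs(); d=o['ee_pos']-np.array([p[0],p[1],.062]); u=np.array([np.cos(p[2])*np.cos(a),np.sin(p[2])*np.cos(a),np.sin(a)])
    n=np.array([-np.cos(p[2])*np.sin(a),-np.sin(p[2])*np.sin(a),np.cos(a)])
    print("tcp gutter y,z,x mm",np.round(1e3*np.array([d@u,d@n,d[0]*np.sin(p[2])-d[1]*np.cos(p[2])]),1))
    for k in ["scene","top"]:
        c=cam(k)
        for m in finder.mark_of(k,"bearing")[:1]:
            r=least_squares(lambda q:proj(c,G(p,(q[1],q[0],.031)))-m['position'],[0,0]); print(k,round(m['conf'],2),"bearing gutter y,x mm",np.round(r.x*1e3,1))
    return c
if __name__=="__main__": chk()
E
python3 chk.py; python3 -m inch '[[[0,6,0,-0.8,0,0,0],[0,6,0,-0.8,0,0,0],[0,6,0,-0.9,0,0,0],[0,6,0,-0.8,0,0,0],[0,6,0,-0.9,0,0,0]]]'; python3 chk.py
```

```text
tcp gutter y,z,x mm [-107.5   20.3    4.7]
scene 0.89 bearing gutter y,x mm [-66.    4.5]
top 0.52 bearing gutter y,x mm [105.   -0.8]
time: 8.52
ee_pos: [0.52, -0.1209, 0.0713]
tcp_rot: [-180.0, 0.0, 64.4]
wrist_force: [-0.5, -1.2, 0.3]
opening: 0.0001
grasp_force: 0.4
tcp gutter y,z,x mm [-77.3  20.3   4.6]
scene 0.62 bearing gutter y,x mm [-29.   18.7]
top 0.98 bearing gutter y,x mm [-34.5   1.1]
```

The bearing moves with the fingers, its centre 42 mm ahead of the TCP. I keep pushing.

```bash
python3 -m inch '[[[0,7,0,-1,0,0,0],[0,7,0,-1,0,0,0],[0,7,0,-1,0,0,0],[0,7,0,-1,0,0,0],[0,7,0,-1,0,0,0],[0,7,0,-1,0,0,0],[0,7,0,-1,0,0,0],[0,7,0,-1,0,0,0]]]' && python3 chk.py;  python3 -m inch '[[[0,6,0,-0.8,0,0,0],[0,6,0,-0.8,0,0,0],[0,6,0,-0.9,0,0,0],[0,6,0,-0.8,0,0,0],[0,6,0,-0.9,0,0,0],[0,6,0,-0.8,0,0,0]]]'
python3 - <<'E'
from chk import *
chk()
c=cam("wrist"); cv2.imwrite("pics/wrist3.png",c['pixels'][:,:,::-1])
E
```

```text
time: 9.72
ee_pos: [0.5441, -0.0704, 0.0793]
tcp_rot: [-180.0, -0.0, 64.4]
wrist_force: [-1.0, -1.5, -0.2]
opening: -0.0001
grasp_force: 0.4
tcp gutter y,z,x mm [-20.7  20.4   4.7]
scene 0.74 bearing gutter y,x mm [ 42.7 234.7]
top 0.9 bearing gutter y,x mm [24.5  0.9]
time: 10.68
ee_pos: [0.5597, -0.038, 0.0843]
tcp_rot: [-180.0, 0.0, 64.4]
wrist_force: [0.0, -0.9, 0.6]
opening: -0.0002
grasp_force: 0.7
tcp gutter y,z,x mm [15.6 20.4  4.7]
scene 0.87 bearing gutter y,x mm [57.9 -2.1]
top 0.62 bearing gutter y,x mm [58.9 -2. ]
```

View pics/wrist3.png

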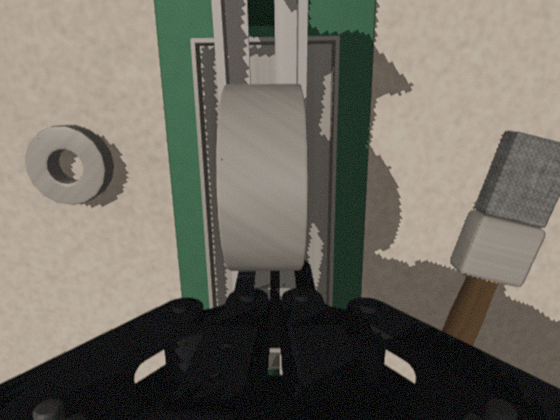

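Wrist: the bearing's near face is centred at column about 263 and the fingers are at 275, so the fingers sit about 4 mm right. I correct that while pushing on over the catch.

```bash
python3 -m inch '[[[0,5,-1,-0.7,0,0,0],[0,5,-1,-0.7,0,0,0],[0,5,-1,-0.7,0,0,0],[0,5,0,-0.7,0,0,0],[0,5,0,-0.7,0,0,0],[0,5,0,-0.7,0,0,0],[0,5,0,-0.7,0,0,0]]]' && python3 chk.py;  python3 -m inch '[[[0,2,0,-0.3,0,0,0],[0,2,0,-0.3,0,0,0],[0,2,0,-0.3,0,0,0],[0,0,0,0,0,0,0]]]'; python3 chk.py
```

```text
time: 11.8
ee_pos: [0.5721, -0.0051, 0.0892]
tcp_rot: [-180.0, -0.0, 64.4]
wrist_force: [-0.1, -0.0, 0.1]
opening: -0.0
grasp_force: 0.0
tcp gutter y,z,x mm [50.9 20.3  1.7]
scene 0.66 bearing gutter y,x mm [96.9  9.1]
top 0.83 bearing gutter y,x mm [97.9 -0.9]
time: 12.5
ee_pos: [0.5745, 0.0, 0.0901]
tcp_rot: [-180.0, 0.0, 64.4]
wrist_force: [0.3, -0.8, -1.2]
opening: 0.0
grasp_force: 0.0
tcp gutter y,z,x mm [56.7 20.4  1.7]
scene 0.65 bearing gutter y,x mm [105.8   8.7]
top 0.74 bearing gutter y,x mm [95.6  2.9]
```

Finger contact is gone, so the catch seems to have sprung and shoved the bearing on. I nudge slowly toward the stop while watching the force.

```bash
python3 -m inch '[[[0,1,0,-0.15,0,0,0],[0,1,0,-0.15,0,0,0],[0,0,0,0,0,0,0]]]'; python3 -m inch '[[[0,1,0,-0.15,0,0,0],[0,0,0,0,0,0,0]]]';python3 -m inch '[[[0,1,0,-0.15,0,0,0],[0,0,0,0,0,0,0]]]'
```

```text
time: 13.08
ee_pos: [0.5754, 0.0018, 0.0904]
tcp_rot: [180.0, 0.0, 64.4]
wrist_force: [0.0, -0.1, 0.2]
opening: 0.0004
grasp_force: 0.2
time: 13.32
ee_pos: [0.5758, 0.0027, 0.0905]
tcp_rot: [-180.0, -0.0, 64.4]
wrist_force: [-0.7, -0.5, -0.5]
opening: 0.0001
grasp_force: 0.2
time: 13.58
ee_pos: [0.576, 0.0032, 0.0906]
tcp_rot: [-180.0, 0.0, 64.4]
wrist_force: [-1.7, -3.8, -0.1]
opening: 0.0004
grasp_force: 1.9
```

The force has risen to about 4 N, so the bearing is against the stop. I back off, rise clear and check.

```bash
python3 -m inch '[[[0,-4,0,0.5,0,0,0],[0,-8,0,1,0,0,0],[0,-20,0,2.5,0,0,0],[0,-30,0,0,0,0,0],[0,-30,0,-30,0,0,0],[0,-30,0,-50,0,0,0],[0,-50,0,-30,0,0,0],[0,0,0,0,0,0,0]]]'
python3 - <<'E'
from chk import *
c=chk(); s=cam("scene")
a1=cv2.resize(c['pixels'][150:260,240:380],None,fx=3.4,fy=3.4,interpolation=2)
a2=cv2.resize(s['pixels'][170:260,160:310],None,fx=2.5,fy=2.5,interpolation=2)
o=np.zeros((600,480,3),np.uint8); o[:374,:476]=a1; o[375:600,:375]=a2
cv2.imwrite("pics/end.png",o[:,:,::-1])
E
```

```text
time: 14.58
ee_pos: [0.5012, -0.155, 0.1996]
tcp_rot: [179.7, -0.0, 64.2]
wrist_force: [0.0, -0.1, -0.3]
opening: -0.0
grasp_force: 0.0
tcp gutter y,z,x mm [-97.9 152.7   2.4]
scene 0.8 bearing gutter y,x mm [101.7  14.5]
top 0.72 bearing gutter y,x mm [101.2   2.3]
```

View pics/end.png

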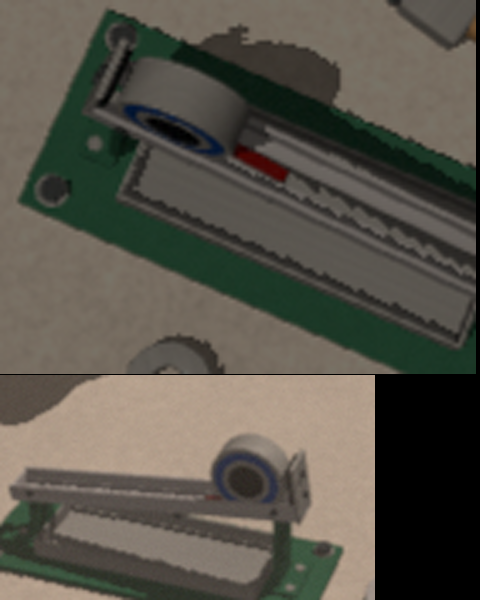

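The bearing stands on edge at the stop. It measures y ≈ 101 mm, holds without the hand, and the red catch is behind it. I'm handing in.

```bash
python3 -c "
from workcell import bot
print(bot.job_done())"
```

```text
the job is handed in; nothing more can be done
None
```

The bearing was pushed up over the catch and stands at the rubber stop (centre about 3 mm short of touching it) with the red catch behind it, the hand is withdrawn, and the job is handed in; no verdict came back.

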